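# Park the detergent dispenser on its sloped rest

### The job

Put the green measuring cup upright on its narrow raised stand, and get the blue detergent dispenser all the way up onto its sloped rest, sitting flat on the slope with its tap between the two orange pegs and its foot against them. Leave the bottles and other things around where they stand.

Things in the scene. Friction and masses are not known exactly. Their poses are not given: they have to be found in the camera images.
- dispenser: squat blue dispenser, 0.45 to 0.85 kg, too wide to grip: push it along. Origin: centre of underside, x to the white tap, z up. Foot 110 (x) x 100 (y) x 30 mm high, vertical sides; body above 98 x 92 mm, up to 80 mm. Tap: round 20 mm bar, axis 52 mm up, reaching 30 mm past the foot's front. Starts downhill of the rest, off line and turned. Friction holds it on the slope.
- rest: the sloped rest, fixed to the table: a grey plastic wedge only 70 mm wide. Origin on the table at the middle of its foot, where the sloping face (12 degrees = 0.209 rad) meets the table with no step; x is the level direction uphill, z up. The face is 152 mm long along the slope, and its upper end is 32 mm high.
- bed: the seat: origin on the sloping face, 125 mm up the slope from the foot; x uphill along the slope, z square to it. Two orange pegs, 12 mm thick, 74 mm high, stand at x = 6, y = +-21 mm (30 mm clear between): the tap goes between them, the front of the dispenser's foot stops against them at x = 0. Parked, the dispenser's origin is at x = -55, y = 0, z = 0 mm here.
- cup: green measuring cup, open at the top, 48 mm diameter at its foot, 56 mm at its rim, 55 mm tall, 3 mm wall, 50 g; origin at the centre of its underside. Starts on the table just below the foot of the rest, in the dispenser's way.
- stand_top (a point): centre of the top of the cup's stand: a black disc 42 mm in diameter, 70 mm above the table, on a steel post of 14 mm with a 56 mm foot, fixed to the table beside the rest (either side), about 110 mm from the rest's centre line.
- softener: tall white fabric-softener bottle with blue cap, 62 mm diameter, 190 mm tall; stands beside the rest, on the side where the cup stand is not; origin at the centre of its underside. Not to be disturbed.
- spray: yellow bottle with red cap, 56 mm diameter, 170 mm tall; origin at the centre of its underside. Not to be disturbed.
- can: red can, 60 mm diameter, 120 mm tall; origin at the centre of its underside. Not to be disturbed.
- dish: white ceramic dish, 90 mm diameter, 30 mm tall; origin at the centre of its underside. Not to be disturbed.
- brush: orange-handled brush lying on the table; origin about its middle. Not to be disturbed.

How it is judged:
By the outcome, as a careful person would: the job done as asked, in the order asked, and still so for the second after the job is handed in, with the robot touching nothing.
It also fails if it takes over 72 s, if anything falls off the work surface, if the arm or the gripper's body presses on something with over 40 N, if the wrist force passes 120 N, or if a joint passes its speed limit or range.

### The arm

A 6-joint arm with a two-finger parallel gripper is mounted at the origin on the work surface. World frame = base frame: x ahead of the robot, y to its left, z up, the work surface at z = 0. Lengths are in m, angles in rad, forces in N, time in s.
With the tool pointing down it reaches from about 0.3 to 0.875 m from the base axis. Payload 6.4 kg.
Tool frame: the origin (TCP) lies midway between the tips of the shut fingers; the grasp point (between the pads) lies 19 mm behind it; z points along the fingers, y is the line along which they close (so a half turn about z gives the same grasp; the last joint's range is limited). The gripper opens to 85 mm and grips with 20 to 120 N. Pads are 22 mm wide; open, the fingers measure 114 mm over their backs; the gripper's body (76 mm by 85 mm) begins 54 mm behind the grasp point. The pads swing forward as they close: fully open they stand 13 mm farther back than shut.
Start: joints at [0.925, 0.181, 1.607, -0, 1.354, -0.206], TCP at [0.245, 0.52, 0.231] pointing down, gripper open.
Joint ranges: [-2.99, 2.99], [-0.89, 2.07], [0.3, 2.58], [-1.14, 4.28], [0, 2.63], [-3.12, 3.12]. Speed limits (rad/s): [2.57, 2.57, 3.01, 3.14, 3.14, 3.14].

### API

Orientations are given as a unit quaternion [w, x, y, z].
In Python, from bench import get_obs, camera, hand_in gives the robot as it stands.
- The arm moves only by the tool carry_out, never from a script. Its argument "plan" is a list that holds one entry, the list of rows, each a list of 7 numbers: the shift along the world's x, y, z in m, then the turn, a rotation vector about the world's x, y, z in rad, then the opening, from 0 (shut) to 1 (fully open). In form: [[[x, y, z, rx, ry, rz, hand], ...]]. A call has exactly 5 rows; each row is the pose to reach, as a shift and turn from the pose commanded when the call began; what a row does not reach only later rows make up. A row lasts 1/12 s, in which the tool goes at most 41.7 mm and 7.16 degrees, less where a joint would pass 70% of its speed; a pose out of reach is approached as far as the arm can. A call with a gripper value outside its range is refused whole. The fingers move at their own pace and stop on an object; the grip force is fixed at half the most. Time passes only in rows, so rows that repeat a pose let the fingers close, or fill a call up. It gives the time, the measured TCP pose, the force, the opening and the grip force at its end, in the units of the state.
- get_obs(): the state, without advancing time (a new reading comes with each control period).
- camera(name): name is "scene" or "side" or "wrist"; returns a dict with "pixels" (400x640x3 uint8, red, green, blue), "z_map" (400x640 float32, m along the optical axis (not along the pixel's ray), 0 where there is no reading), "camera_matrix" (3x3 intrinsics, pixels), "cam_to_world" (4x4, takes a point from camera to world coordinates). Camera axes: x right, y up, looking along -z (the intrinsics and any distortion apply to the point x, -y, -z); pixel columns grow to the right and rows downward; lengths in m; the calibration is good to about 2 mm. A picture is of the moment at which its call begins.
- hand_in(): hands the job in; it is judged then, once.
The state is a dict: "time_s": time; "q": joint angles; "dq": joint speeds; "joint_efforts": joint torques, N m; "eef_pos": TCP position; "eef_rot": TCP orientation; "wrist_force": force on the tool from outside, world axes, zero at the start; "torque": the same for the moment, N m; "opening": opening from 0.0 (shut) to 1.0 (fully open); "grasp_force": force on a finger pad.
Only numpy, scipy, OpenCV 4.12 (cv2) and the standard library are available. Lean on these libraries where they do the work, as an engineer would, in place of code of your own. Each camera call takes 0.05 s, during which the arm holds its last target. There are 200 camera calls.

## Working session

There is one attempt and no reset: what is moved stays moved. The work goes in short steps, Python scripts to look and compute and a tool call to move; the robot and the scene stay as the last step left them, time stands still between calls to the robot, and variables do not carry over. Pictures are saved under pics/ and viewed, at most 10 in all, crops included, and the job is handed in when it is done.

Besides the shell and the picture viewer there is one more tool, called after "Call:" as a command line: name --argument value ..., lists and objects as JSON in quotes. carry_out: Moves the arm, as the interface text tells. Its arguments: {"type":"object","properties":{"plan":{"type":"array","items":{"type":"array","items":{"type":"array","items":{"type":"number"}}}}},"required":["plan"]}

```bash
ls; mkdir -p pics; cat > h.py <<'E'
import numpy as np, cv2
from bench import get_obs, camera
def cloud(c):
    K=c["camera_matrix"];z=c["z_map"];v,u=np.mgrid[:400,:640]
    P=np.stack([(u-K[0,2])/K[0,0]*z,-(v-K[1,2])/K[1,1]*z,-z],-1)
    T=c["cam_to_world"];W=P@T[:3,:3].T+T[:3,3];W[z==0]=np.nan
    return W
def snap(n,f):
    c=camera(n);np.savez(f"pics/{f}.npz",**c);cv2.imwrite(f"pics/{f}.png",c["pixels"][...,::-1]);return c
E
python3 - <<'E'
from h import *
a=snap("scene","s0");b=snap("side","d0")
for c in(a,b):print(c["camera_matrix"].round(1).tolist(),c["cam_to_world"].round(3).tolist())
o=get_obs();print({k:np.round(v,3).tolist() for k,v in o.items()})
E
```

```text
pics
[[363.0, 0.0, 317.8], [0.0, 363.0, 206.1], [0.0, 0.0, 1.0]] [[-0.7, -0.549, 0.457, 0.953], [0.714, -0.528, 0.459, 0.473], [-0.011, 0.648, 0.762, 0.831], [0.0, 0.0, 0.0, 1.0]]
[[455.3, 0.0, 321.4], [0.0, 455.3, 194.2], [0.0, 0.0, 1.0]] [[0.986, 0.091, -0.142, 0.317], [-0.169, 0.498, -0.851, -1.066], [-0.007, 0.862, 0.506, 0.715], [0.0, 0.0, 0.0, 1.0]]
{'time_s': 0.1, 'q': [0.925, 0.181, 1.608, -0.0, 1.354, -0.206], 'dq': [0.001, -0.001, -0.003, 0.002, 0.0, 0.001], 'joint_efforts': [-0.001, -44.587, -35.224, -0.0, 0.004, -0.0], 'eef_pos': [0.244, 0.52, 0.23], 'eef_rot': [-0.0, 0.218, 0.976, -0.001], 'wrist_force': [-0.968, -0.723, 0.209], 'torque': [0.072, -0.001, -0.033], 'grasp_force': 0.0, 'opening': 0.998}
```

View pics/s0.png

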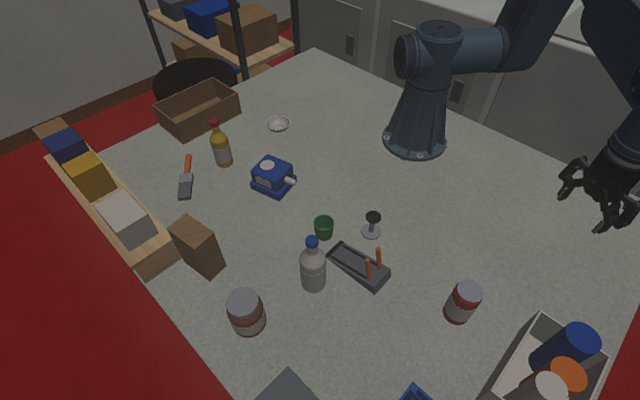

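View pics/d0.png

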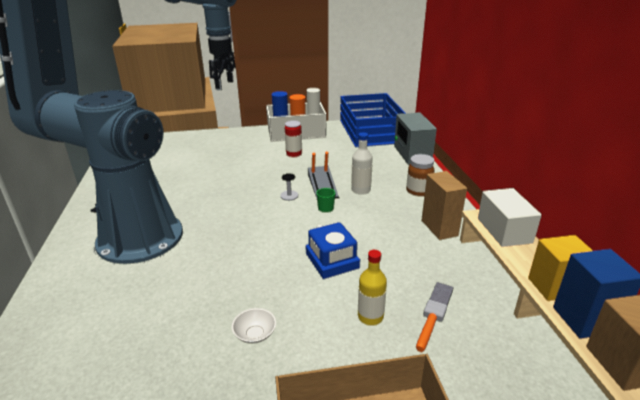

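The scene view shows the dispenser at about (272,177), cup (324,228), stand disc (373,216), wedge (330–390, 245–290) with pegs at (368,267) and (379,258), and softener (313,265). In the side view the dispenser is at (332,248) and the cup at (326,200). The wedge rises away from the side camera.

```bash
cat > m.py <<'E'
from h import *
def masks(c):
    h=cv2.cvtColor(c["pixels"],cv2.COLOR_RGB2HSV);H,S,V=[h[...,i].astype(int) for i in range(3)]
    return dict(blue=(abs(H-113)<12)&(S>130)&(V>50),green=(abs(H-68)<18)&(S>90),orange=(abs(H-9)<7)&(S>150),dark=(V<60)&(S<140),grey=(V>60)&(V<125)&(S<60))
def load(f):
    c=dict(np.load(f"pics/{f}.npz"));return c,cloud(c)
E
python3 - <<'E'
from m import *
R=dict(blue=(.3,.7,-.35,.1),green=(.3,.8,-.2,.3),orange=(.3,.8,0,.4),dark=(.3,.8,-.1,.4),grey=(.3,.8,0,.4))
for f in("s0","d0"):
    c,W=load(f)
    for k,m in masks(c).items():
        n,l,st,ce=cv2.connectedComponentsWithStats(m.astype(np.uint8))
        for i in range(1,n):
            if st[i,4]<15:continue
            p=W[l==i];p=p[~np.isnan(p[:,0])]
            if len(p)<8:continue
            md=np.median(p,0)
            if not(.25<md[0]<.9 and -.4<md[1]<.45 and -.01<md[2]<.25):continue
            print(f,k,st[i,4],ce[i].round(0),"med",md.round(3),"lo",np.percentile(p,3,0).round(3),"hi",np.percentile(p,97,0).round(3))
E
```

```text
s0 blue 476 [272. 169.] med [ 0.494 -0.175  0.081] lo [ 0.447 -0.232  0.078] hi [ 0.534 -0.141  0.083]
s0 blue 93 [270. 188.] med [ 0.528 -0.155  0.031] lo [ 0.478 -0.223  0.028] hi [ 0.545 -0.129  0.037]
s0 blue 98 [312. 240.] med [0.646 0.143 0.191] lo [0.634 0.131 0.189] hi [0.657 0.154 0.193]
s0 green 74 [323. 225.] med [0.511 0.043 0.053] lo [0.497 0.031 0.003] hi [0.543 0.082 0.058]
s0 orange 35 [379. 256.] med [0.511 0.238 0.08 ] lo [0.508 0.227 0.036] hi [0.515 0.247 0.102]
s0 orange 20 [369. 272.] med [0.553 0.244 0.057] lo [0.551 0.238 0.036] hi [0.556 0.249 0.086]
s0 dark 42 [187. 194.] med [ 0.708 -0.339  0.012] lo [ 0.665 -0.38   0.007] hi [ 0.732 -0.326  0.018]
s0 dark 15 [256. 188.] med [ 0.547 -0.212  0.016] lo [ 0.541 -0.223  0.01 ] hi [ 0.55  -0.184  0.028]
s0 dark 16 [272. 196.] med [ 0.532 -0.148  0.015] lo [ 0.527 -0.162  0.012] hi [ 0.534 -0.129  0.026]
s0 dark 151 [373. 217.] med [0.421 0.147 0.071] lo [0.402 0.128 0.068] hi [0.438 0.164 0.073]
s0 dark 35 [330. 222.] med [0.496 0.058 0.039] lo [0.493 0.052 0.016] hi [0.501 0.072 0.055]
s0 dark 126 [323. 234.] m
[... 2454 characters left out ...]
6]
d0 grey 49 [409. 182.] med [0.784 0.095 0.036] lo [0.781 0.085 0.018] hi [0.791 0.107 0.059]
d0 grey 57 [288. 187.] med [0.417 0.138 0.034] lo [0.412 0.12  0.011] hi [0.423 0.144 0.066]
d0 grey 768 [492. 219.] med [ 0.851 -0.267  0.132] lo [ 0.849 -0.318  0.098] hi [ 0.853 -0.21   0.164]
d0 grey 80 [314. 247.] med [ 0.443 -0.203  0.056] lo [ 0.437 -0.226  0.043] hi [ 0.449 -0.176  0.069]
d0 grey 62 [436. 291.] med [ 0.692 -0.358  0.017] lo [ 0.674 -0.375  0.015] hi [ 0.706 -0.336  0.019]
d0 grey 138 [445. 295.] med [ 0.707 -0.373  0.017] lo [ 0.688 -0.393  0.015] hi [ 0.727 -0.347  0.019]
d0 grey 43 [360. 302.] med [ 0.507 -0.397  0.056] lo [ 0.506 -0.4    0.028] hi [ 0.509 -0.391  0.074]
```

```bash
python3 - <<'E'
from m import *
for f in("s0","d0"):
    c,W=load(f);P=W.reshape(-1,3);h=cv2.cvtColor(c["pixels"],cv2.COLOR_RGB2HSV).reshape(-1,3).astype(int)
    ok=~np.isnan(P[:,0])
    box=lambda a:ok&(P[:,0]>a[0])&(P[:,0]<a[1])&(P[:,1]>a[2])&(P[:,1]<a[3])&(P[:,2]>a[4])&(P[:,2]<a[5])
    t=P[box((.35,.65,.16,.3,-.02,0.004))|box((.3,.45,-.1,.08,-.02,.004))];print(f,"table z",np.median(t[:,2]).round(4))
    # slope
    s=P[box((.512,.55,.14,.222,.002,.04))]
    A=np.c_[s[:,:2],np.ones(len(s))];k=np.linalg.lstsq(A,s[:,2],rcond=None)[0]
    for _ in range(3):
        r=abs(A@k-s[:,2])<.0025;k=np.linalg.lstsq(A[r],s[r,2],rcond=None)[0]
    print(" slope n",r.sum(),k.round(3),"grad",np.hypot(*k[:2]).round(3),"yaw",np.degrees(np.arctan2(k[1],k[0])).round(1),"foot y at x=.53",(-(k[2]+k[0]*.53)/k[1]).round(4))
    # dispenser top
    for nm,z0,z1 in(("top",.074,.09),("foottop",.024,.036)):
        p=P[box((.4,.62,-.3,-.1,z0,z1))]
        (cx,cy),(w,hh),a=cv2.minAreaRect((p[:,:2]*1000).astype(np.float32));print(" disp",nm,len(p),np.round([cx,cy,w,hh,a],1))
    q=P[box((.38,.62,-.33,-.06,.03,.075))&(h[:,1]<70)&(h[:,2]>110)];print(" white",len(q),q.mean(0).round(3) if len(q) else"",np.percentile(q,[2,98],0).round(3).tolist() if len(q) else "")
    p=P[box((.46,.58,.0,.1,.049,.062))];(cx,cy),r=cv2.minEnclosingCircle((p[:,:2]*1000).astype(np.float32));print(" cup rim",len(p),cx,cy,r)
    p=P[box((.38,.46,.1,.18,.063,.078))];(cx,cy),r=cv2.minEnclosingCircle((p[:,:2]*1000).astype(np.float32));print(" stand",len(p),cx,cy,r,np.median(p[:,2]))
    p=P[box((.44,.6,-.45,-.3,.02,.18))];print(" spray",len(p),np.percentile(p,[2,98],0).round(3).tolist())
    p=P[box((.6,.7,.09,.2,.02,.11))];print(" soft",len(p),np.percentile(p,[2,98],0).round(3).tolist())
a=cv2.imread("pics/s0.png")[140:300,230:410];b=cv2.imread("pics/d0.png")[140:290,250:400]
cv2.imwrite("pics/crop0.png",np.hstack([cv2.resize(a,(450,400),interpolation=2),cv2.resize(b,(350,400)[:1]+(400,),interpolation=2)]))
E
```

```text
s0 table z 0.001
 slope n 304 [-0.015  0.218 -0.017] grad 0.218 yaw 93.9 foot y at x=.53 0.1125
 disp top 692 [ 491.2 -187.3   93.4   94.8   13. ]
 disp foottop 200 [ 510.1 -161.4   77.6  144.3   56.2]
 white 45 [ 0.476 -0.125  0.061] [[0.464, -0.144, 0.053], [0.485, -0.11, 0.066]]
 cup rim 114 517.9660034179688 55.42022705078125 28.55031394958496
 stand 165 421.3514709472656 145.43893432617188 21.747310638427734 0.07071262364500497
 spray 661 [[0.515, -0.395, 0.023], [0.564, -0.358, 0.172]]
 soft 481 [[0.629, 0.129, 0.022], [0.678, 0.174, 0.109]]
d0 table z -0.0008
 slope n 117 [-0.02   0.206 -0.013] grad 0.207 yaw 95.7 foot y at x=.53 0.1159
 disp top 901 [ 487.9 -193.5   90.4   99.1   14.2]
 disp foottop 328 [ 471.2 -219.8   79.5  140.2   57.7]
 white 347 [ 0.487 -0.226  0.058] [[0.434, -0.247, 0.041], [0.529, -0.121, 0.072]]
 cup rim 79 517.6686401367188 52.230079650878906 29.029150009155273
 stand 91 418.0047607421875 142.63107299804688 23.942977905273438 0.06868123175053942
 spray 1509 [[0.506, -0.418, 0.024], [0.556, -0.384, 0.17]]
 soft 528 [[0.614, 0.106, 0.022], [0.671, 0.14, 0.109]]
```

View pics/crop0.png

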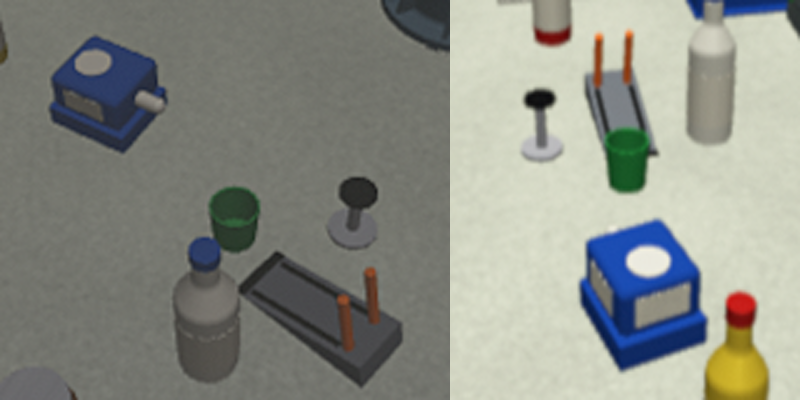

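The crop confirms the layout: the dispenser's tap points about 103° in yaw, while the rest's uphill is about 94°. The cup is clear of both, with open space round it. Next I move over the cup.

Call:
carry_out --plan '[[[0.018,-0.031,0,0,0,-0.07,1],[0.036,-0.062,0,0,0,-0.14,1],[0.054,-0.093,0,0,0,-0.21,1],[0.073,-0.124,0,0,0,-0.28,1],[0.091,-0.155,0,0,0,-0.35,1]]]'

```text
time_s: 0.52
eef_pos: [0.336, 0.3638, 0.2309]
eef_rot: [-0.0, 0.386, 0.923, -0.0]
wrist_force: [0.6, -0.5, 0.6]
opening: 0.998
grasp_force: 0.0
```

Call:
carry_out --plan '[[[0.018,-0.031,0,0,0,-0.07,1],[0.036,-0.062,0,0,0,-0.14,1],[0.054,-0.093,0,0,0,-0.21,1],[0.073,-0.124,0,0,0,-0.28,1],[0.091,-0.155,0,0,0,-0.35,1]]]'

```text
time_s: 0.93
eef_pos: [0.4272, 0.2086, 0.2311]
eef_rot: [-0.0, 0.541, 0.841, -0.0]
wrist_force: [0.5, 0.2, 0.2]
opening: 1.002
grasp_force: 0.0
```

Call:
carry_out --plan '[[[0.018,-0.031,0,0,0,-0.07,1],[0.036,-0.062,0,0,0,-0.14,1],[0.054,-0.093,0,0,0,-0.21,1],[0.073,-0.124,0,0,0,-0.28,1],[0.092,-0.156,0,0,0,-0.36,1]]]'

```text
time_s: 1.35
eef_pos: [0.5191, 0.0527, 0.231]
eef_rot: [-0.0, 0.683, 0.731, -0.0]
wrist_force: [0.9, -0.0, -0.4]
opening: 1.0
grasp_force: 0.0
```

```bash
python3 - <<'E'
from m import *
c=snap("wrist","w0");o=get_obs();print(o["eef_pos"],o["eef_rot"],o["wrist_force"])
print(c["cam_to_world"].round(3).tolist())
W=cloud(c);P=W.reshape(-1,3);ok=~np.isnan(P[:,0])
p=P[ok&(P[:,2]>.049)&(P[:,2]<.062)&(abs(P[:,0]-.518)<.05)&(abs(P[:,1]-.054)<.05)];print(len(p), cv2.minEnclosingCircle((p[:,:2]*1000).astype(np.float32)) if len(p) else 0)
E
```

```text
[0.5224212  0.04700961 0.23123571] [ 2.10276647e-03  6.86095412e-01  7.27508291e-01 -5.92033297e-04] [ 1.00981342 -6.19245585  0.60337648]
[[0.998, -0.064, -0.02, 0.515], [0.067, 0.953, 0.295, 0.129], [0.0, -0.296, 0.955, 0.373], [0.0, 0.0, 0.0, 1.0]]
643 ((516.7335205078125, 57.47333908081055), 27.834613800048828)
```

View pics/w0.png

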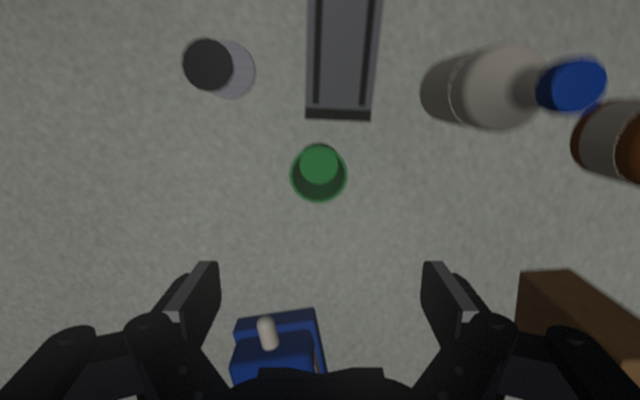

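The wrist view shows the cup at (319,172), the wedge foot edge at (306–371, 119) with its sides running up, and the stand disc at (208,64). The dispenser's tap is at (267,334). The arm was still settling, so I retake it and measure.

```bash
python3 - <<'E'
from m import *
c=snap("wrist","w1");o=get_obs();print(o["eef_pos"].round(4) if hasattr(o["eef_pos"],"round") else o["eef_pos"],o["wrist_force"])
W=cloud(c);P=W.reshape(-1,3);ok=~np.isnan(P[:,0])
def circ(x,y,z0,z1,r=.05):
    p=P[ok&(P[:,2]>z0)&(P[:,2]<z1)&(np.hypot(P[:,0]-x,P[:,1]-y)<r)];return len(p),np.round(cv2.minEnclosingCircle((p[:,:2]*1000).astype(np.float32))[0],1),np.median(p[:,2])
print("cup",circ(.518,.054,.049,.062),"stand",circ(.42,.145,.06,.08))
# wedge edges: rows of image
g=cv2.cvtColor(c["pixels"],cv2.COLOR_RGB2GRAY).astype(int)
for v in (20,40,60,80,100,112):
    print(v,[ (u,g[v,u]) for u in range(296,392,4)][::3])
h=cv2.cvtColor(c["pixels"],cv2.COLOR_RGB2GRAY);e=cv2.Canny(cv2.GaussianBlur(h,(3,3),0),20,60)
l=cv2.HoughLinesP(e[:135,280:410],1,np.pi/360,25,minLineLength=25,maxLineGap=5)
for a in l[:,0]:
    u0,v0,u1,v1=a;print((u0+280,v0,u1+280,v1),W[v0,u0+280].round(4),W[v1,u1+280].round(4))
s=P[ok&(P[:,0]>.512)&(P[:,0]<.55)&(P[:,1]>.12)&(P[:,1]<.2)&(P[:,2]<.03)]
A=np.c_[s[:,:2],np.ones(len(s))];k=np.linalg.lstsq(A,s[:,2],rcond=None)[0];print(len(s),k,np.degrees(np.arctan2(k[1],k[0])),np.hypot(*k[:2]),"foot y@.53",-(k[2]+k[0]*.53)/k[1])
E
```

```text
[0.5208 0.0499 0.231 ] [-0.5339255   1.15661594  0.11909729]
cup (632, array([516.7,  57.4]), np.float64(0.05368508110592071)) stand (2226, array([418.5, 147.1]), np.float64(0.06891102806875299))
20 [(296, np.int64(116)), (308, np.int64(43)), (320, np.int64(75)), (332, np.int64(74)), (344, np.int64(74)), (356, np.int64(73)), (368, np.int64(76)), (380, np.int64(113))]
40 [(296, np.int64(113)), (308, np.int64(40)), (320, np.int64(75)), (332, np.int64(73)), (344, np.int64(72)), (356, np.int64(71)), (368, np.int64(72)), (380, np.int64(109))]
60 [(296, np.int64(113)), (308, np.int64(37)), (320, np.int64(72)), (332, np.int64(73)), (344, np.int64(73)), (356, np.int64(45)), (368, np.int64(72)), (380, np.int64(114))]
80 [(296, np.int64(114)), (308, np.int64(36)), (320, np.int64(72)), (332, np.int64(72)), (344, np.int64(72)), (356, np.int64(31)), (368, np.int64(84)), (380, np.int64(109))]
100 [(296, np.int64(119)), (308, np.int64(38)), (320, np.int64(43)), (332, np.int64(51)), (344, np.int64(59)), (356, np.int64(61)), (368, np.int64(114)), (380, np.int64(111))]
112 [(296, np.int64(118)), (308,
[... 751 characters left out ...]
) [0.4967 0.172  0.0097] [0.4958 0.2038 0.0167]
(np.int32(302), np.int32(111), np.int32(332), np.int32(111)) [ 0.501   0.1042 -0.0015] [ 0.5325  0.1061 -0.0006]
(np.int32(307), np.int32(95), np.int32(307), np.int32(70)) [ 0.5055  0.1207 -0.0008] [0.5046 0.1447 0.0049]
(np.int32(314), np.int32(53), np.int32(315), np.int32(0)) [0.5108 0.1604 0.0086] [0.5095 0.2047 0.0163]
(np.int32(333), np.int32(112), np.int32(365), np.int32(112)) [ 0.5337  0.1051 -0.0009] [ 0.5674  0.1071 -0.0007]
(np.int32(308), np.int32(36), np.int32(308), np.int32(0)) [0.5044 0.1748 0.0119] [0.5031 0.204  0.0175]
3478 [-0.00485483  0.21163804 -0.02331029] 91.31409386180619 0.21169371273284382 foot y@.53 0.1223000600625527
```

Call:
carry_out --plan '[[[-0.001,0.001,-0.03,0,0,0,1],[-0.002,0.002,-0.06,0,0,0,1],[-0.002,0.002,-0.09,0,0,0,1],[-0.002,0.002,-0.12,0,0,0,1],[-0.002,0.002,-0.13,0,0,0,1]]]'

```text
time_s: 1.87
eef_pos: [0.513, 0.0573, 0.0967]
eef_rot: [-0.003, 0.681, 0.732, -0.002]
wrist_force: [-1.0, 0.6, -0.7]
opening: 0.999
grasp_force: 0.0
```

Call:
carry_out --plan '[[[0,0,-0.025,0,0,0,1],[0,0,-0.05,0,0,0,1],[0,0,-0.07,0,0,0,1],[0,0,-0.087,0,0,0,1],[0,0,-0.087,0,0,0,1]]]'

```text
time_s: 2.28
eef_pos: [0.5142, 0.057, 0.0117]
eef_rot: [-0.002, 0.681, 0.732, -0.002]
wrist_force: [-0.5, 1.2, 0.4]
opening: 1.003
grasp_force: 0.0
```

Call:
carry_out --plan '[[[0,0,0,0,0,0,0.6],[0,0,0,0,0,0,0.45],[0,0,0,0,0,0,0.4],[0,0,0,0,0,0,0.4],[0,0,0,0,0,0,0.4]]]'

```text
time_s: 2.7
eef_pos: [0.5182, 0.0563, 0.0165]
eef_rot: [0.001, 0.681, 0.732, 0.001]
wrist_force: [-1.1, -0.0, 4.1]
opening: 0.628
grasp_force: 62.0
```

Call:
carry_out --plan '[[[0,0,0.02,0,0,0,0.4],[0,0,0.045,0,0,0,0.4],[0,0,0.07,0,0,0,0.4],[0,0,0.095,0,0,0,0.4],[0,0,0.115,0,0,0,0.4]]]'

```text
time_s: 3.12
eef_pos: [0.518, 0.0563, 0.1329]
eef_rot: [0.002, 0.681, 0.732, 0.001]
wrist_force: [1.4, 0.5, -0.1]
opening: 0.628
grasp_force: 63.0
```

Call:
carry_out --plan '[[[-0.02,0.018,0,0,0,0,0.4],[-0.042,0.038,0,0,0,0,0.4],[-0.064,0.058,0,0,0,0,0.4],[-0.084,0.076,0,0,0,0,0.4],[-0.098,0.09,0,0,0,0,0.4]]]'

```text
time_s: 3.53
eef_pos: [0.4175, 0.1475, 0.1305]
eef_rot: [0.0, 0.681, 0.732, 0.001]
wrist_force: [-0.3, 0.2, 0.3]
opening: 0.629
grasp_force: 63.0
```

Call:
carry_out --plan '[[[0,0,-0.005,0,0,0,0.4],[0,0,-0.01,0,0,0,0.4],[0,0,-0.015,0,0,0,0.4],[0,0,-0.015,0,0,0,0.4],[0,0,-0.015,0,0,0,0.4]]]'

```text
time_s: 3.95
eef_pos: [0.4193, 0.1457, 0.1141]
eef_rot: [-0.0, 0.682, 0.731, -0.0]
wrist_force: [0.7, -0.2, -0.2]
opening: 0.629
grasp_force: 63.0
```

```bash
python3 - <<'E'
from m import *
o=get_obs();print(np.round(o["eef_pos"],4),np.round(o["eef_rot"],3),np.round(o["wrist_force"],1))
for n in("scene","side"):
    c=snap(n,n+"_cup");W=cloud(c);P=W.reshape(-1,3);m=masks(c)["green"].ravel()&~np.isnan(P[:,0]);m&=(np.hypot(P[:,0]-.42,P[:,1]-.147)<.06)
    p=P[m];print(n,len(p),np.percentile(p,[2,50,98],0).round(4).tolist())
    v,u=np.nonzero(m.reshape(400,640));print(u.min(),u.max(),v.min(),v.max())
a=cv2.imread("pics/scene_cup.png")[150:270,310:430];b=cv2.imread("pics/side_cup.png")[110:230,230:350]
cv2.imwrite("pics/cup1.png",np.hstack([cv2.resize(x,(400,400),interpolation=2) for x in(a,b)]))
E
```

```text
[0.4193 0.1457 0.1141] [-0.     0.682  0.731 -0.   ] [ 0.7 -0.2 -0.2]
scene 44 [[0.3951, 0.1322, 0.1033], [0.409, 0.1608, 0.1525], [0.4437, 0.172, 0.1556]]
371 386 190 210
side 362 [[0.396, 0.1148, 0.1028], [0.4189, 0.1248, 0.1367], [0.4436, 0.1696, 0.1525]]
278 297 148 170
```

View pics/cup1.png

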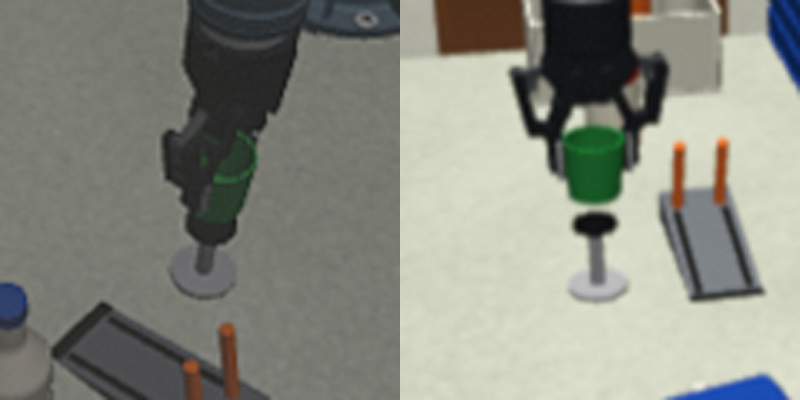

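The cup is held level and directly over the black disc; side-view x is within 2 mm. Now I lower it.

Call:
carry_out --plan '[[[-0.001,0,-0.008,0,0,0,0.4],[-0.001,0,-0.016,0,0,0,0.4],[-0.001,0,-0.022,0,0,0,0.4],[-0.001,0,-0.026,0,0,0,0.4],[-0.001,0,-0.026,0,0,0,0.4]]]'

```text
time_s: 4.47
eef_pos: [0.4171, 0.1462, 0.0871]
eef_rot: [-0.001, 0.682, 0.732, -0.001]
wrist_force: [0.5, -0.7, -1.2]
opening: 0.628
grasp_force: 63.0
```

Call:
carry_out --plan '[[[0,0,-0.001,0,0,0,0.4],[0,0,-0.002,0,0,0,0.4],[0,0,-0.003,0,0,0,0.4],[0,0,-0.004,0,0,0,0.4],[0,0,-0.004,0,0,0,0.4]]]'

```text
time_s: 4.88
eef_pos: [0.418, 0.1465, 0.0863]
eef_rot: [-0.0, 0.681, 0.732, -0.0]
wrist_force: [-11.0, -1.7, 22.5]
opening: 0.631
grasp_force: 64.6
```

Call:
carry_out --plan '[[[0,0,0.001,0,0,0,0.4],[0,0,0.002,0,0,0,0.4],[0,0,0.002,0,0,0,0.4],[0,0,0.002,0,0,0,0.65],[0,0,0.002,0,0,0,0.7]]]'

```text
time_s: 5.3
eef_pos: [0.4177, 0.1463, 0.0862]
eef_rot: [-0.0, 0.682, 0.732, -0.0]
wrist_force: [-0.3, 1.8, 0.2]
opening: 0.697
grasp_force: 0.0
```

Call:
carry_out --plan '[[[0,0,0,0,0,0,0.75],[0,0,0,0,0,0,0.85],[0,0,0,0,0,0,0.9],[0,0,0,0,0,0,0.9],[0,0,0,0,0,0,0.9]]]'

```text
time_s: 5.72
eef_pos: [0.4178, 0.1463, 0.0863]
eef_rot: [-0.0, 0.682, 0.732, -0.0]
wrist_force: [-0.4, 0.5, -0.2]
opening: 0.898
grasp_force: 0.0
```

Call:
carry_out --plan '[[[0,0,0.01,0,0,0,0.9],[0,0,0.03,0,0,0,0.9],[0,0,0.06,0,0,0,0.9],[0,0,0.09,0,0,0,0.9],[0,0,0.12,0,0,0,0.9]]]'

```text
time_s: 6.13
eef_pos: [0.4174, 0.1463, 0.2082]
eef_rot: [-0.0, 0.682, 0.732, -0.0]
wrist_force: [0.4, 0.0, 0.3]
opening: 0.903
grasp_force: 0.0
```

```bash
python3 - <<'E'
from m import *
from scipy.spatial.transform import Rotation as R
o=get_obs();print("q",np.round(o["q"],3));r=np.array(o["eef_rot"]);M=R.from_quat(np.r_[r[1:],r[0]]).as_matrix();print(M.round(3))
c=snap("scene","s2");W=cloud(c);P=W.reshape(-1,3);ok=~np.isnan(P[:,0])
def box(a):return P[ok&(P[:,0]>a[0])&(P[:,0]<a[1])&(P[:,1]>a[2])&(P[:,1]<a[3])&(P[:,2]>a[4])&(P[:,2]<a[5])]
p=box((.37,.47,.1,.2,.115,.14));print("cup rim",len(p),np.round(cv2.minEnclosingCircle((p[:,:2]*1000).astype(np.float32))[0],1),p[:,2].max(),p[:,2].min())
p=box((.15,.42,-.55,-.25,.01,.05));print("dish",len(p),np.percentile(p,[2,50,98],0).round(3).tolist() if len(p) else 0)
E
```

```text
q [ 0.068 -0.104  1.95   0.     1.296 -0.004]
[[-0.071  0.997 -0.   ]
 [ 0.997  0.071  0.   ]
 [ 0.    -0.    -1.   ]]
cup rim 162 [420.  145.5] 0.13013821645533663 0.11504381655106677
dish 270 [[0.251, -0.434, 0.01], [0.282, -0.408, 0.022], [0.333, -0.351, 0.032]]
```

Call:
carry_out --plan '[[[-0.001,-0.022,0,0,0,-0.107,0.8],[-0.003,-0.044,0,0,0,-0.214,0.8],[-0.005,-0.067,0,0,0,-0.321,0.8],[-0.006,-0.09,0,0,0,-0.428,0.8],[-0.008,-0.112,0,0,0,-0.535,0.8]]]'

```text
time_s: 6.6
eef_pos: [0.4097, 0.0333, 0.207]
eef_rot: [0.0, 0.852, 0.523, 0.0]
wrist_force: [0.8, 0.0, 0.7]
opening: 0.804
grasp_force: 0.0
```

Call:
carry_out --plan '[[[-0.001,-0.022,0,0,0,-0.107,0.8],[-0.003,-0.044,0,0,0,-0.214,0.8],[-0.005,-0.067,0,0,0,-0.321,0.8],[-0.006,-0.09,0,0,0,-0.428,0.8],[-0.008,-0.112,0,0,0,-0.535,0.8]]]'

```text
time_s: 7.02
eef_pos: [0.4017, -0.0789, 0.207]
eef_rot: [0.0, 0.96, 0.279, 0.0]
wrist_force: [0.1, -0.2, 0.9]
opening: 0.795
grasp_force: 0.0
```

Call:
carry_out --plan '[[[-0.001,-0.022,0,0,0,-0.107,0.8],[-0.003,-0.044,0,0,0,-0.214,0.8],[-0.005,-0.067,0,0,0,-0.321,0.8],[-0.006,-0.09,0,0,0,-0.428,0.8],[-0.008,-0.112,0,0,0,-0.535,0.8]]]'

```text
time_s: 7.43
eef_pos: [0.3937, -0.191, 0.207]
eef_rot: [0.0, 1.0, 0.016, 0.0]
wrist_force: [-0.1, 0.1, 0.2]
opening: 0.8
grasp_force: 0.0
```

Call:
carry_out --plan '[[[0,0,-0.02,0.003,-0.08,0,0.8],[0,0,-0.04,0.006,-0.16,0,0.8],[0,0,-0.06,0.009,-0.24,0,0.8],[0,0,-0.08,0.012,-0.32,0,0.8],[0,0,-0.1,0.013,-0.35,0,0.8]]]'

```text
time_s: 7.85
eef_pos: [0.393, -0.1895, 0.1057]
eef_rot: [-0.003, 0.984, 0.018, 0.176]
wrist_force: [-0.1, 0.5, -1.5]
opening: 0.8
grasp_force: 0.0
```

```bash
python3 - <<'E'
from m import *
from scipy.spatial.transform import Rotation as R
o=get_obs();print(o["eef_pos"],"q",np.round(o["q"],3));r=np.array(o["eef_rot"]);M=R.from_quat(np.r_[r[1:],r[0]]).as_matrix();print(M.round(3))
E
```

```text
[ 0.39298704 -0.18954758  0.10573129] q [-0.951 -0.169  2.287  0.39   0.861  0.352]
[[ 0.937  0.035  0.346]
 [ 0.034 -0.999  0.011]
 [ 0.347  0.001 -0.938]]
```

Call:
carry_out --plan '[[[0,0,-0.022,0,0,0,0.8],[0,0,-0.044,0,0,0,0.8],[0,0,-0.066,0,0,0,0.8],[0,0,-0.086,0,0,0,0.8],[0,0,-0.095,0,0,0,0.8]]]'

```text
time_s: 8.27
eef_pos: [0.393, -0.1889, 0.0096]
eef_rot: [-0.004, 0.985, 0.018, 0.173]
wrist_force: [0.3, 0.7, -0.1]
opening: 0.799
grasp_force: 0.0
```

Call:
carry_out --plan '[[[0.01,0,0,0,0,0,0.8],[0.02,0,0,0,0,0,0.8],[0.028,0,0,0,0,0,0.8],[0.036,0,0,0,0,0,0.8],[0.044,0,0,0,0,0,0.8]]]'

```text
time_s: 8.68
eef_pos: [0.4382, -0.1892, 0.0114]
eef_rot: [-0.004, 0.985, 0.019, 0.174]
wrist_force: [-2.3, 1.2, 1.3]
opening: 0.8
grasp_force: 1.2
```

Call:
carry_out --plan '[[[0.008,0,0,0,0,0,0.8],[0.016,0,0,0,0,0,0.8],[0.024,0,0,0,0,0,0.8],[0.032,0,0,0,0,0,0.8],[0.036,0,0,0,0,0,0.8]]]'

```text
time_s: 9.1
eef_pos: [0.4751, -0.1901, 0.0115]
eef_rot: [-0.003, 0.984, 0.018, 0.175]
wrist_force: [-2.5, -0.7, -0.4]
opening: 0.799
grasp_force: 1.2
```

```bash
cat > disp.py <<'E'
from m import *
def disp(c):
    W=cloud(c);P=W.reshape(-1,3);m=masks(c)["blue"].ravel()&~np.isnan(P[:,0])
    h=cv2.cvtColor(c["pixels"],cv2.COLOR_RGB2HSV).reshape(-1,3)
    b=P[m&(P[:,0]>.38)&(P[:,0]<.68)&(P[:,1]>-.35)&(P[:,1]<.1)&(P[:,2]>.07)&(P[:,2]<.09)]
    r=cv2.minAreaRect((b[:,:2]*1000).astype(np.float32));print("top",len(b),np.round(r[0],1),np.round(r[1],1),round(r[2],1))
    w=P[~np.isnan(P[:,0])&(h[:,1]<80)&(h[:,2]>100)];c0=np.array(r[0])/1000
    w=w[(np.hypot(*(w[:,:2]-c0).T)<.095)&(np.hypot(*(w[:,:2]-c0).T)>.06)&(w[:,2]>.048)&(w[:,2]<.07)&(w[:,1]>c0[1]+.03)]
    if len(w):print(" tap",len(w),w.mean(0).round(4),"yaw",np.degrees(np.arctan2(*(w.mean(0)[:2]-c0)[::-1])).round(1))
E
python3 - <<'E'
from disp import *
for n in("scene","side"):disp(snap(n,n+"_a"))
print(get_obs()["eef_pos"])
E
```

```text
top 505 [ 535.  -199.2] [90.2 94.6] 1.6
 tap 38 [ 0.5337 -0.1267  0.0606] yaw 91.0
top 712 [ 520.6 -206.7] [109.2  94.6] 1.5
 tap 11 [ 0.5292 -0.1267  0.0593] yaw 83.9
[ 0.47489974 -0.19010894  0.01162034]
```

Call:
carry_out --plan '[[[0.003,0,0,0,0,0,0.8],[0.006,0,0,0,0,0,0.8],[0.009,0,0,0,0,0,0.8],[0.012,0,0,0,0,0,0.8],[0.012,0,0,0,0,0,0.8]]]'

```text
time_s: 9.62
eef_pos: [0.4863, -0.1898, 0.0114]
eef_rot: [-0.003, 0.985, 0.018, 0.174]
wrist_force: [-0.2, 0.2, 0.5]
opening: 0.802
grasp_force: 0.1
```

Call:
carry_out --plan '[[[-0.01,0,0,0,0,0,0.8],[-0.03,0,0.0,0,0,0,0.8],[-0.06,0,0.02,0,0,0,0.8],[-0.08,0,0.05,0,0,0,0.8],[-0.08,0,0.09,0,0,0,0.8]]]'

```text
time_s: 10.03
eef_pos: [0.4007, -0.1863, 0.0981]
eef_rot: [-0.007, 0.985, 0.017, 0.171]
wrist_force: [0.3, -0.3, -0.3]
opening: 0.799
grasp_force: 0.0
```

```bash
python3 - <<'E'
from disp import *
for n in("scene","side"):disp(snap(n,n+"_b"))
o=get_obs();print(o["eef_pos"],o["q"])
c,W=load("side_b");P=W.reshape(-1,3);p=P[(P[:,0]>.44)&(P[:,0]<.6)&(P[:,1]>-.45)&(P[:,1]<-.3)&(P[:,2]>.02)&(P[:,2]<.18)];print("spray",np.percentile(p,[2,98],0).round(3).tolist())
a=cv2.imread("pics/scene_b.png")[130:300,210:410];b=cv2.imread("pics/side_b.png")[150:320,230:430]
cv2.imwrite("pics/b.png",np.hstack([cv2.resize(x,(400,340),interpolation=2) for x in(a,b)]))
E
```

```text
top 498 [ 546.  -199.4] [87.7 92.8] 2.5
 tap 39 [ 0.545  -0.127   0.0604] yaw 90.8
top 701 [ 542.1 -206.2] [88.1 94.7] 2.0
 tap 10 [ 0.541  -0.1286  0.0606] yaw 90.9
[ 0.4077162  -0.19340654  0.10745308] [-0.9201734  -0.13853131  2.25795083  0.38639984  0.83986067  0.38041777]
spray [[0.506, -0.418, 0.024], [0.556, -0.384, 0.17]]
```

View pics/b.png

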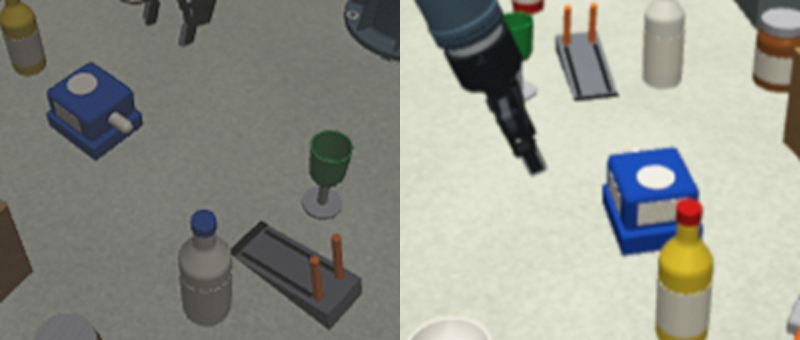

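The cup stands upright on the stand at about (325,155), and the dispenser is squared to the rest's line at about (92,108). The spray bottle stands 100 mm behind the dispenser, so I go in behind it with an upright tool and lean it back later.

Call:
carry_out --plan '[[[0,0,0.02,-0.003,0.08,0,0.6],[0,0,0.04,-0.006,0.16,0,0.6],[0,0,0.06,-0.009,0.24,0,0.6],[0,0,0.08,-0.012,0.32,0,0.6],[0,0,0.1,-0.013,0.35,0,0.6]]]'

```text
time_s: 10.55
eef_pos: [0.4064, -0.1898, 0.2025]
eef_rot: [0.0, 1.0, 0.019, -0.001]
wrist_force: [-0.1, -0.1, -0.5]
opening: 0.601
grasp_force: 0.0
```

Call:
carry_out --plan '[[[0.009,-0.006,0,0,0,0.105,0.6],[0.018,-0.012,0,0,0,0.21,0.6],[0.028,-0.018,0,0,0,0.315,0.6],[0.037,-0.025,0,0,0,0.42,0.6],[0.047,-0.031,0,0,0,0.525,0.6]]]'

```text
time_s: 10.97
eef_pos: [0.4529, -0.2207, 0.2006]
eef_rot: [-0.001, 0.96, 0.28, 0.0]
wrist_force: [-0.2, -1.1, 0.2]
opening: 0.598
grasp_force: 0.0
```

Call:
carry_out --plan '[[[0.009,-0.006,0,0,0,0.105,0.6],[0.018,-0.012,0,0,0,0.21,0.6],[0.028,-0.018,0,0,0,0.315,0.6],[0.037,-0.025,0,0,0,0.42,0.6],[0.047,-0.031,0,0,0,0.525,0.6]]]'

```text
time_s: 11.38
eef_pos: [0.4998, -0.2518, 0.2004]
eef_rot: [-0.001, 0.854, 0.519, 0.0]
wrist_force: [-0.4, -0.3, -0.5]
opening: 0.6
grasp_force: 0.0
```

Call:
carry_out --plan '[[[0.009,-0.006,0,0,0,0.105,0.6],[0.018,-0.012,0,0,0,0.21,0.6],[0.028,-0.018,0,0,0,0.315,0.6],[0.037,-0.025,0,0,0,0.42,0.6],[0.047,-0.031,0,0,0,0.525,0.6]]]'

```text
time_s: 11.8
eef_pos: [0.5467, -0.2829, 0.2004]
eef_rot: [-0.001, 0.69, 0.723, 0.0]
wrist_force: [-0.0, -0.7, -0.0]
opening: 0.598
grasp_force: 0.0
```

```bash
cat > st.py <<'E'
from m import *
from scipy.spatial.transform import Rotation as R
o=get_obs();print(np.round(o["eef_pos"],4),"q",np.round(o["q"],3));r=np.array(o["eef_rot"]);M=R.from_quat(np.r_[r[1:],r[0]]).as_matrix();print(M.round(3),"closing",np.degrees(np.arctan2(M[1,1],M[0,1])).round(1))
E
python3 st.py
```

```text
[ 0.5467 -0.2829  0.2004] q [-6.700e-01  2.970e-01  1.530e+00  1.000e-03  1.316e+00 -7.170e-01]
[[-0.047  0.999 -0.   ]
 [ 0.999  0.047  0.001]
 [ 0.001 -0.    -1.   ]] closing 2.7
```

Call:
carry_out --plan '[[[0,0,-0.03,0,0,0,0.6],[0,0,-0.06,0,0,0,0.6],[0,0,-0.09,0,0,0,0.6],[0,0,-0.115,0,0,0,0.6],[0,0,-0.13,0,0,0,0.6]]]'

```text
time_s: 12.22
eef_pos: [0.5445, -0.2811, 0.067]
eef_rot: [-0.003, 0.692, 0.722, 0.0]
wrist_force: [-0.8, 0.2, 0.3]
opening: 0.601
grasp_force: 0.0
```

Call:
carry_out --plan '[[[0,0,-0.015,0,0,0,0.6],[0,0,-0.03,0,0,0,0.6],[0,0,-0.045,0,0,0,0.6],[0,0,-0.054,0,0,0,0.6],[0,0,-0.054,0,0,0,0.6]]]'

```text
time_s: 12.63
eef_pos: [0.5448, -0.2814, 0.0144]
eef_rot: [-0.003, 0.692, 0.721, -0.0]
wrist_force: [-0.1, -0.5, -1.0]
opening: 0.6
grasp_force: 0.0
```

Call:
carry_out --plan '[[[0,0.008,0,0,0,0,0.6],[0,0.016,0,0,0,0,0.6],[-0.001,0.026,0,0,0,0,0.6],[-0.001,0.036,0,0,0,0,0.6],[-0.002,0.046,0,0,0,0,0.6]]]'

```text
time_s: 13.05
eef_pos: [0.5456, -0.2362, 0.0185]
eef_rot: [0.001, 0.692, 0.722, 0.0]
wrist_force: [0.1, -3.0, 1.0]
opening: 0.602
grasp_force: 1.7
```

Call:
carry_out --plan '[[[0,0.012,0,0,0,0,0.6],[-0.001,0.024,0,0,0,0,0.6],[-0.001,0.036,-0.001,0.08,0,0,0.6],[-0.002,0.048,-0.002,0.16,0.01,0,0.6],[-0.002,0.06,-0.002,0.24,0.01,0,0.6]]]'

```text
time_s: 13.47
eef_pos: [0.543, -0.1744, 0.0158]
eef_rot: [-0.088, 0.687, 0.717, 0.084]
wrist_force: [-0.4, -2.3, -1.2]
opening: 0.605
grasp_force: 0.9
```

Call:
carry_out --plan '[[[0,0.012,-0.001,0.08,0,0,0.6],[-0.001,0.024,-0.002,0.16,0.01,0,0.6],[-0.001,0.036,-0.004,0.24,0.01,0,0.6],[-0.002,0.048,-0.005,0.32,0.01,0,0.6],[-0.002,0.06,-0.005,0.32,0.01,0,0.6]]]'

```text
time_s: 13.88
eef_pos: [0.5406, -0.1175, 0.0095]
eef_rot: [-0.2, 0.666, 0.692, 0.194]
wrist_force: [0.1, -4.7, 3.4]
opening: 0.601
grasp_force: 2.1
```

```bash
python3 st.py; python3 - <<'E'
from disp import *
for n in("scene","side"):disp(snap(n,n+"_c"))
E
```

```text
[ 0.5406 -0.1175  0.0095] q [-0.677  0.63   1.616  0.432  1.312 -0.917]
[[-0.033  0.999 -0.018]
 [ 0.844  0.038  0.534]
 [ 0.535  0.002 -0.845]] closing 2.2
top 616 [540.5 -55.8] [88.8 94.4] 3.0
 tap 45 [0.5391 0.0163 0.0602] yaw 91.1
top 277 [510.1 -95.5] [178.1  58.9] 86.7
 tap 15 [ 0.4909 -0.029   0.0599] yaw 106.1
```

Call:
carry_out --plan '[[[0,0.011,0,0,0,0,0.6],[-0.001,0.022,0,0,0,0,0.6],[-0.001,0.033,0,0,0,0,0.6],[-0.002,0.044,0,0,0,0,0.6],[-0.002,0.055,0,0,0,0,0.6]]]'

```text
time_s: 14.4
eef_pos: [0.5385, -0.06, 0.0104]
eef_rot: [-0.199, 0.665, 0.694, 0.192]
wrist_force: [-0.5, -1.6, -0.7]
opening: 0.598
grasp_force: 1.0
```

Call:
carry_out --plan '[[[0,0.01,0,0,0,0,0.6],[-0.001,0.02,0,0,0,0,0.6],[-0.001,0.03,0,0,0,0,0.6],[-0.002,0.04,0,0,0,0,0.6],[-0.002,0.045,0,0,0,0,0.6]]]'

```text
time_s: 14.82
eef_pos: [0.5364, -0.0151, 0.0104]
eef_rot: [-0.199, 0.665, 0.694, 0.193]
wrist_force: [-0.2, -3.2, 1.1]
opening: 0.599
grasp_force: 1.3
```

```bash
python3 st.py; python3 - <<'E'
from disp import *
c=snap("scene","scene_d");disp(c);d=snap("side","side_d")
for k in(c,d):
    W=cloud(k);m=masks(k)["orange"];n,l,s,ce=cv2.connectedComponentsWithStats(m.astype(np.uint8))
    for i in range(1,n):
        p=W[l==i];p=p[~np.isnan(p[:,0])]
        if len(p)>8 and .45<np.median(p[:,0])<.6 and .2<np.median(p[:,1])<.3:print("peg",len(p),np.median(p,0).round(4))
a=cv2.imread("pics/scene_d.png")[170:310,270:430];b=cv2.imread("pics/side_d.png")[110:250,250:410]
cv2.imwrite("pics/d.png",np.hstack([cv2.resize(x,(400,350),interpolation=2) for x in(a,b)]))
E
```

```text
[ 0.5364 -0.0151  0.0104] q [-0.535  0.558  1.736  0.497  1.219 -0.84 ]
[[-0.036  0.999 -0.02 ]
 [ 0.846  0.041  0.532]
 [ 0.532  0.003 -0.847]] closing 2.4
top 728 [536.6  47. ] [90.3 94.4] 1.3
 tap 52 [0.5353 0.1184 0.0609] yaw 91.1
peg 34 [0.5117 0.2378 0.0788]
peg 14 [0.5528 0.229  0.101 ]
peg 19 [0.5534 0.2438 0.0639]
peg 28 [0.5074 0.2318 0.0488]
```

View pics/d.png

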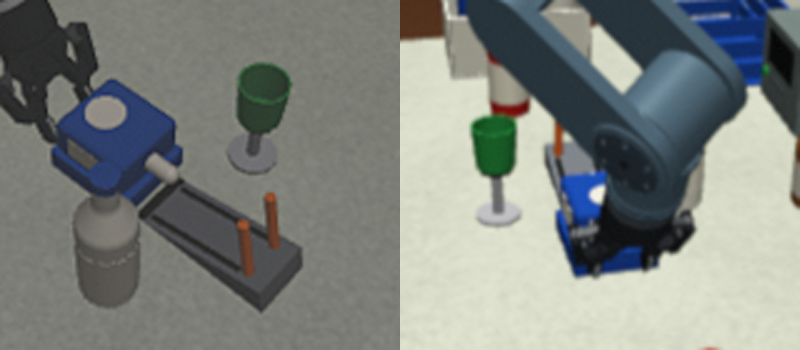

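The tap is lined up with the gap between the pegs, and the cup is still on its stand. The wrist link is close to the softener in the side view, so I check that clearance for the rest of the push.

```bash
python3 - <<'E'
from m import *
for f in("side_d","scene_d"):
    c,W=load(f);P=W.reshape(-1,3);P=P[~np.isnan(P[:,0])]
    for y0,y1 in((-.3,-.05),(-.05,.05),(.05,.1),(.1,.2)):
      for z0,z1 in((.09,.2),(.2,.25),(.25,.32)):
        p=P[(P[:,0]>.4)&(P[:,0]<.75)&(P[:,1]>y0)&(P[:,1]<y1)&(P[:,2]>z0)&(P[:,2]<z1)]
        if len(p)>5:print(f,(y0,y1),(z0,z1),len(p),np.percentile(p,[1,99],0).round(3).tolist())
E
```

```text
side_d (-0.3, -0.05) (0.09, 0.2) 788 [[0.474, -0.171, 0.091], [0.603, -0.061, 0.195]]
side_d (-0.3, -0.05) (0.2, 0.25) 263 [[0.476, -0.25, 0.202], [0.578, -0.168, 0.25]]
side_d (-0.3, -0.05) (0.25, 0.32) 2402 [[0.421, -0.256, 0.253], [0.608, -0.112, 0.32]]
side_d (0.1, 0.2) (0.09, 0.2) 257 [[0.4, 0.113, 0.091], [0.443, 0.171, 0.125]]
scene_d (-0.3, -0.05) (0.09, 0.2) 1244 [[0.479, -0.127, 0.092], [0.607, -0.051, 0.199]]
scene_d (-0.3, -0.05) (0.2, 0.25) 672 [[0.516, -0.153, 0.201], [0.59, -0.09, 0.249]]
scene_d (-0.3, -0.05) (0.25, 0.32) 1054 [[0.52, -0.182, 0.251], [0.617, -0.098, 0.319]]
scene_d (-0.05, 0.05) (0.09, 0.2) 47 [[0.516, -0.05, 0.09], [0.602, -0.042, 0.105]]
scene_d (0.1, 0.2) (0.09, 0.2) 1094 [[0.401, 0.12, 0.091], [0.677, 0.173, 0.193]]
```

Call:
carry_out --plan '[[[0,0.01,0,0,0,0,0.6],[-0.001,0.02,0,0,0,0,0.6],[-0.001,0.03,0,0,0,0,0.6],[-0.001,0.04,0,0,0,0,0.6],[-0.002,0.05,0,0,0,0,0.6]]]'

```text
time_s: 15.33
eef_pos: [0.5349, 0.0342, 0.0103]
eef_rot: [-0.198, 0.665, 0.693, 0.193]
wrist_force: [0.2, -2.4, -0.5]
opening: 0.605
grasp_force: 1.4
```

Call:
carry_out --plan '[[[0,0.01,0,0,0,0,0.6],[-0.001,0.02,0,0,0,0,0.6],[-0.001,0.03,0.001,0,0,0,0.6],[-0.001,0.035,0.001,0,0,0,0.6],[-0.001,0.04,0.001,0,0,0,0.6]]]'

```text
time_s: 15.75
eef_pos: [0.5335, 0.0743, 0.0112]
eef_rot: [-0.199, 0.665, 0.694, 0.192]
wrist_force: [-0.4, -1.9, -1.1]
opening: 0.599
grasp_force: 1.3
```

```bash
cat > tap.py <<'E'
import sys
from m import *
c=snap("scene",sys.argv[1]);W=cloud(c);P=W.reshape(-1,3);ok=~np.isnan(P[:,0]);m=masks(c)
h=cv2.cvtColor(c["pixels"],cv2.COLOR_RGB2HSV).reshape(-1,3)
b=P[ok&m["blue"].ravel()&(abs(P[:,0]-.53)<.07)&(P[:,1]>0)&(P[:,1]<.25)&(P[:,2]>.03)]
A=np.c_[b[:,:2],np.ones(len(b))];up=b[:,2]>.07
k=np.linalg.lstsq(A[up],b[up,2],rcond=None)[0]
for _ in range(5):r=up&(abs(A@k-b[:,2])<.002);k=np.linalg.lstsq(A[r],b[r,2],rcond=None)[0]
R=cv2.minAreaRect((b[r,:2]*1000).astype(np.float32));print("top tilt deg x,y",np.degrees(np.arctan(k[:2])).round(1),np.round(R[0],1),np.round(R[1],1),round(R[2],1),"z mid",(np.r_[np.array(R[0])/1000,1]@k).round(4))
w=P[ok&(h[:,1]<80)&(h[:,2]>100)&(abs(P[:,0]-.53)<.03)&(P[:,1]>.1)&(P[:,1]<.29)&(P[:,2]>.04)]
if len(w):print("tap",len(w),np.percentile(w,[3,50,97],0).round(4).tolist())
n,l,s,ce=cv2.connectedComponentsWithStats(m["orange"].astype(np.uint8))
for i in range(1,n):
    p=W[l==i];p=p[~np.isnan(p[:,0])]
    if len(p)>4 and .45<np.median(p[:,0])<.6 and .2<np.median(p[:,1])<.3:print("peg",len(p),np.median(p,0).round(4))
E
python3 tap.py e
```

```text
top tilt deg x,y [-0.3  8.2] [534.2 128.2] [87.7 92.7] 3.6 z mid 0.0882
tap 243 [[0.5119, 0.1017, 0.0739], [0.5322, 0.1247, 0.0867], [0.5515, 0.2117, 0.0915]]
peg 37 [0.5117 0.2381 0.0776]
peg 13 [0.5531 0.2299 0.1007]
peg 23 [0.5533 0.2415 0.0703]
```

Call:
carry_out --plan '[[[0,0.007,0,0,0,0,0.6],[-0.001,0.014,0.001,0,0,0,0.6],[-0.001,0.02,0.001,0,0,0,0.6],[-0.002,0.025,0.001,0,0,0,0.6],[-0.002,0.03,0.001,0,0,0,0.6]]]'

```text
time_s: 16.22
eef_pos: [0.5315, 0.1039, 0.0122]
eef_rot: [-0.199, 0.665, 0.693, 0.192]
wrist_force: [-0.1, -2.6, -2.3]
opening: 0.601
grasp_force: 1.2
```

```bash
python3 tap.py f; python3 - <<'E'
import cv2,numpy as np
a=cv2.imread("pics/f.png")[190:310,290:430];cv2.imwrite("pics/f1.png",cv2.resize(a,(700,600),interpolation=2))
E
```

```text
top tilt deg x,y [-0.3 11.5] [532.4 153.8] [88.3 91.8] 3.1 z mid 0.0908
tap 288 [[0.5094, 0.1178, 0.0808], [0.5311, 0.1457, 0.0879], [0.5498, 0.2366, 0.093]]
peg 41 [0.5117 0.2381 0.0761]
peg 38 [0.5535 0.2388 0.0842]
```

View pics/f1.png

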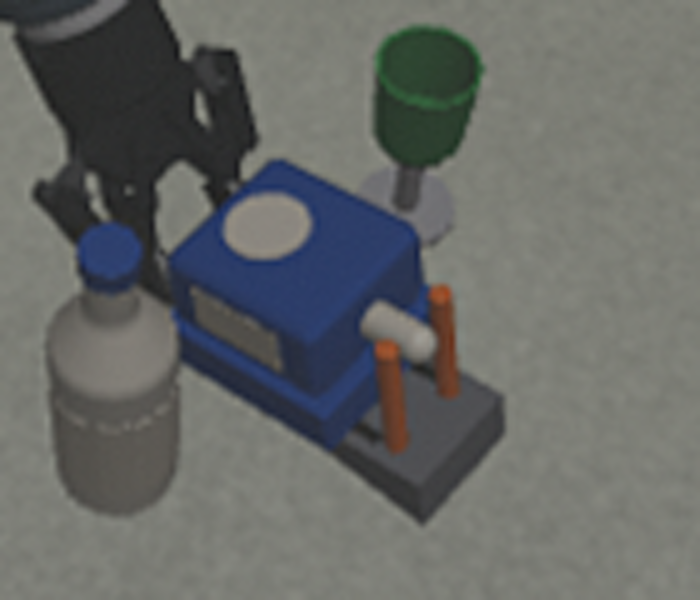

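The tap (400,330) is entering between the two pegs and the tilt is already 11.5°. I push on gently to the stop.

Call:
carry_out --plan '[[[0,0.004,0,0,0,0,0.6],[0,0.007,0.001,0,0,0,0.6],[-0.001,0.01,0.001,0,0,0,0.6],[-0.001,0.013,0.001,0,0,0,0.6],[-0.001,0.015,0.001,0,0,0,0.6]]]'

```text
time_s: 16.68
eef_pos: [0.5317, 0.1178, 0.0138]
eef_rot: [-0.198, 0.665, 0.694, 0.193]
wrist_force: [1.1, -7.2, 2.7]
opening: 0.601
grasp_force: 2.8
```

Call:
carry_out --plan '[[[0,0.001,0,0,0,0,0.6],[0,0.002,0,0,0,0,0.6],[0,0.003,0,0,0,0,0.6],[0,0.004,0,0,0,0,0.6],[0,0.005,0,0,0,0,0.6]]]'

```text
time_s: 17.1
eef_pos: [0.532, 0.1207, 0.0138]
eef_rot: [-0.196, 0.665, 0.694, 0.192]
wrist_force: [-5.5, -21.7, 8.5]
opening: 0.598
grasp_force: 9.4
```

```bash
python3 tap.py g
```

```text
top tilt deg x,y [-0.4 11.7] [533.  170.6] [88.4 90.3] 2.5 z mid 0.0943
tap 292 [[0.5109, 0.1343, 0.0848], [0.5311, 0.1614, 0.0908], [0.5497, 0.2522, 0.0962]]
peg 22 [0.5116 0.2329 0.0995]
peg 36 [0.5537 0.2388 0.0845]
peg 5 [0.5126 0.2463 0.0372]
```

The push force rose to 22 N, so it is against the pegs. I back off.

Call:
carry_out --plan '[[[0,-0.004,0,0,0,0,0.6],[0,-0.012,0,0,0,0,0.6],[0,-0.03,0,0,0,0,0.6],[0,-0.06,0.005,0,0,0,0.6],[0,-0.09,0.02,0,0,0,0.6]]]'

```text
time_s: 17.57
eef_pos: [0.5285, 0.034, 0.0319]
eef_rot: [-0.201, 0.665, 0.693, 0.192]
wrist_force: [0.2, 0.2, 0.5]
opening: 0.601
grasp_force: 0.0
```

Call:
carry_out --plan '[[[0,-0.03,0.03,0,0,0,0.6],[0,-0.06,0.06,0,0,0,0.6],[0,-0.08,0.09,0,0,0,0.6],[0,-0.09,0.12,0,0,0,0.6],[0,-0.09,0.12,0,0,0,0.6]]]'

```text
time_s: 17.98
eef_pos: [0.5341, -0.0607, 0.1592]
eef_rot: [-0.194, 0.666, 0.694, 0.194]
wrist_force: [1.1, 0.6, 0.5]
opening: 0.597
grasp_force: 0.0
```

```bash
python3 tap.py k; python3 - <<'E'
from m import *
c=snap("side","k2");W=cloud(c);P=W.reshape(-1,3);m=masks(c)["blue"].ravel()
b=P[m&(abs(P[:,0]-.53)<.07)&(P[:,1]>.05)&(P[:,1]<.25)];print(np.nanpercentile(b,[1,99],0).round(4).tolist())
o=get_obs();print(o["eef_pos"])
a=cv2.imread("pics/k.png")[190:310,290:430];b=cv2.imread("pics/k2.png")[120:240,250:390]
cv2.imwrite("pics/k3.png",np.hstack([cv2.resize(x,(400,343),interpolation=2) for x in(a,b)]))
E
```

```text
top tilt deg x,y [-0.1 11.9] [531.5 170.3] [86.5 90.6] 1.5 z mid 0.0942
tap 285 [[0.511, 0.1344, 0.0845], [0.531, 0.161, 0.0908], [0.5497, 0.2517, 0.0966]]
peg 21 [0.5116 0.2327 0.0973]
peg 24 [0.5533 0.2353 0.0987]
peg 10 [0.5529 0.2463 0.0453]
[[0.4793, 0.118, 0.008], [0.575, 0.2098, 0.1011]]
[ 0.5313901  -0.05746087  0.15434265]
```

View pics/k3.png

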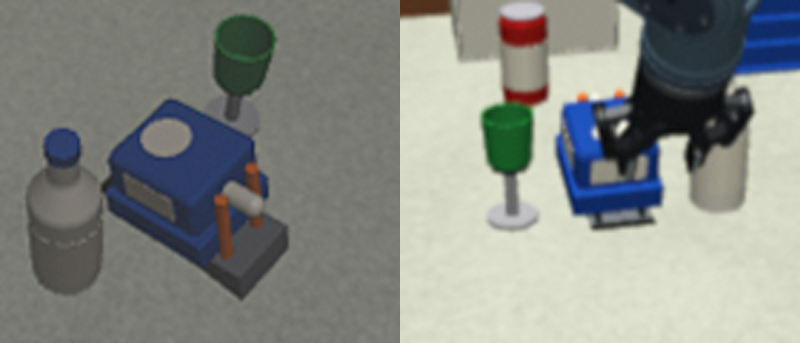

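The dispenser sits flat on the slope (11.9°), tap between the pegs and foot against them. The cup is upright on its stand, the softener is undisturbed and the arm is clear.

```bash
python3 -c "
from bench import hand_in
print(hand_in())"
```

```text
the job is handed in; nothing more can be done
None
```

The green cup is upright on its stand, and the blue dispenser is flat on the slope with its tap between the pegs and its foot against them; the job is handed in at about 18 s of the 72 s allowed.

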